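# Stack and press a sounder assembly in the stacking jig

### The arm

A 6-joint arm with a two-finger parallel gripper is mounted at the origin on the work surface. World frame = base frame: x ahead of the robot, y to its left, z up, the work surface at z = 0. Lengths are in m, angles in degrees, forces in N, time in s.
With the tool pointing down it reaches from about 0.375 to 0.9 m from the base axis. Payload 3.1 kg.
Tool frame: the origin (TCP) lies on the centre line of the jaws, within the pads' length; the fingertips stand 11 mm ahead of it and the grasp point (between the pads) lies 8 mm behind it; z points along the fingers, y is the line along which they close (so a half turn about z gives the same grasp; the last joint's range is limited). The gripper opens to 87 mm and grips with 3 to 60 N. Pads are 19 mm wide; open, the fingers measure 117 mm over their backs; the gripper's body (75 mm by 190 mm) begins 51 mm behind the grasp point.
Start: joints at [58.814, 30.224, 82.088, -0, 67.689, -10.227], TCP at [0.224, 0.584, 0.234] pointing down, gripper open.
Joint ranges: [-176.69, 176.69], [-43.24, 126.21], [12.49, 139.97], [-82, 262], [0, 151.66], [-163.58, 163.58]. Speed limits (degrees/s): [159.86, 159.86, 180, 180, 180, 180].

### API

Orientations are given as a 3x3 rotation matrix whose columns are the frame's x, y, z axes.
In Python, from rig import * gives the robot as it stands.
- The arm moves only by the shell command python3 -m inch 'ROWS'. ROWS is JSON, a list of rows, each an object of numbers: "gripper": the opening in per cent of the stroke, from 0 (shut) to 100 (fully open); "dx", "dy", "dz": the shift along the tool's x, y, z in mm; "turn": the turn about the tool's z in rad. A call has 1 to 12 rows; each row is the pose to reach, as a shift and turn from the pose commanded when the call began, along the tool's axes at that moment; what a row does not reach only later rows make up. A row lasts 1/10 s, in which the tool goes at most 50 mm and 8.59 degrees, less where a joint would pass 70% of its speed; a pose out of reach is approached as far as the arm can. A call with a gripper value outside its range is refused whole. The fingers move at their own pace and stop on an object; the grip force is fixed at half the most. Time passes only in rows, so rows that repeat a pose let the fingers close. It gives the time, the measured TCP pose, the force and the opening at its end, in the units of the state.
- read_state(): the state, without advancing time (a new reading comes with each control period).
- capture(name): name is "scene" or "top"; returns the picture (384x512x3 uint8, red, green, blue); there is no depth.
- get_calibration(name): a dict with "camera_matrix" (3x3 intrinsics, pixels), "k1" (the pictures are not rectified: a ray, as slopes to the right and down, at radius r is drawn at 1 + k1 r^2 times it, then the intrinsics apply), "world_to_cam" (4x4, takes a point from world to camera coordinates). Camera axes: x right, y down, z forward; pixel columns grow to the right and rows downward; lengths in m; the calibration is good to about 2 mm. A picture is of the moment at which its call begins. get_calibration takes no time and is no camera call.
- hand_in(): hands the job in, once; it reports no verdict.
Trained networks look in the newest picture that a camera, given by its name, has taken for a name from the list of things; names that differ only in an ending like _2 or _b are one class to them, and where a whole thing is asked for, a point or a joint stands for the part that bears it (a point fixed in the world has none). Each returns a list of dicts, best first, with "score" (0 to 1); they miss things now and then, are a little off and sometimes report something else, mostly with a low value. They report only what shows in the picture. A call takes as long as a camera call. They do not tell look-alikes from the thing itself.
- recognise(camera, query): "extent" ([centre column, centre row, width, height] in pixels, round what is visible of it).
The state is a dict: "time_s": time; "joint_positions": joint angles; "qvel": joint speeds; "tau": joint torques, N m; "position": TCP position; "tcp_rot": TCP orientation; "force": force on the tool from outside, world axes, zero at the start; "moment": the same for the moment, N m; "opening": opening from 0.0 (shut) to 1.0 (fully open).
Only numpy, scipy, OpenCV 4.12 (cv2) and the standard library are available. Lean on these libraries where they do the work, as an engineer would, in place of code of your own. Each camera call takes 0.05 s, during which the arm holds its last target. There are 200 camera calls.

### The job

On the jig's round platen build a neatly centred flat stack of the three discs from the turntable: copper heat spreader at the bottom, nylon spacer on it, buzzer on top with its raised centre upward. Set each disc down gently, feeling for contact because the platen's height is not known, and do not let one drop or press it hard; then swing the weighted presser over by its handle, lower it under control until its rubber foot rests on the buzzer, and let go. Leave the other parts on the turntable where they are.

Things in the scene. Friction and masses are not known exactly. Their poses are not given: they have to be found in the camera images.
- turntable: round grey lazy-susan, 320 mm across, locked (does not turn); origin on its axis at the underside (2 mm above z = 0), flat top 34 mm above the origin. The three discs lie on it 85 to 105 mm out from the axis, about 120 degrees apart, in any order, the other parts between them. The middle is empty: a disc can be gripped with one finger towards the axis and one outward.
- spreader_mid (a point): centre (half-way up) of the copper heat spreader, a plain flat disc 66 mm in diameter and 14 mm thick, about 0.4 kg; z is up
- spacer_mid (a point): centre (half-way up) of the white nylon spacer, a plain flat disc 60 mm in diameter and 18 mm thick, about 0.06 kg; z is up
- buzzer_mid (a point): centre (half-way up) of the black plastic buzzer, a disc 60 mm in diameter and 16 mm thick with a raised round centre, 42 mm in diameter and 8 mm high, on its top (24 mm in all), about 0.09 kg; z is up. It lies with the raised centre up.
- jig: stacking jig, fixed to the bench. Origin: underside of its grey base, on the vertical axis of the round steel platen (90 mm across, flat, no rim). The base, 8 mm thick, spans x -60 to +60, y -160 to +60 mm. The platen's top is 20 to 50 mm above the origin, different each time and not measured; it sits on stiff springs (4 N per mm, 6 mm of give).
- hinge (a point): middle of the presser's hinge, on the jig at y = -130 mm, 120 mm above the jig's origin, between two posts 138 mm high; the hinge axis is horizontal, along the jig's x; the axes here are the jig's
- presser (a joint): angle of the weighted steel presser arm (0.4 kg) in rad: 0 level, pointing along the jig's +y over the platen; pi/2 upright; starts leaning back at 1.72 to 1.92 (stops at 2.0 and -0.2). Light friction holds it there, but past upright towards the platen it falls by its weight unless held. On the full stack it rests between -0.15 and +0.15, by the platen's height, and presses with a few N.
- handle (a point): grip point of the presser's handle, a round black bar 16 mm thick parallel to the hinge, sticking out from the arm's end towards the jig's -x (free part 65 mm long). The point lies 200 mm from the hinge axis, in line with the arm, and 45 mm to the -x side of the arm's middle. The bar is rigid with the arm but turns in a gripper's pads as the arm swings.
- foot (a point): lowest point of the presser's round rubber foot (24 mm in diameter), 130 mm from the hinge axis along the arm and 26 mm below the arm's middle line; over the platen's axis when the arm is level
- dip_socket_mid (a point): centre of the purple plastic DIP socket lying on the turntable, 80 x 24 x 14 mm; leave alone
- oscillator_mid (a point): centre of the silver crystal oscillator can lying on the turntable, 62 x 42 x 22 mm; leave alone
- standoff_mid (a point): centre of the white nylon hexagonal standoff lying on the turntable, 78 mm long and 20 mm thick; leave alone
Things that resemble listed ones, but are neither listed nor needed, are in the scene too. What is shaped like the part that bears spacer_mid but pink or yellow is not meant.

How it is judged (in metres and radians):
On the way, in this order (a step that is already met when the one before it is completed fails the run):
1. the copper spreader lies flat, centred and released on the platen (horizontal distance between spreader_mid and jig below 0.008 m and angle between spreader_mid's own z axis and vertical below 0.08 rad and contact force between spreader and jig above 1 N and contact force between the fingers and spreader below 0.05 N), for 0.1 s.
2. the nylon spacer lies flat, centred and released on the spreader (horizontal distance between spacer_mid and jig below 0.008 m and angle between spacer_mid's own z axis and vertical below 0.08 rad and contact force between spacer and spreader above 0.2 N and contact force between the fingers and spacer below 0.05 N), for 0.1 s.
3. the buzzer lies flat, centred and released on the spacer (horizontal distance between buzzer_mid and jig below 0.008 m and angle between buzzer_mid's own z axis and vertical below 0.08 rad and contact force between buzzer and spacer above 0.3 N and contact force between the fingers and buzzer below 0.05 N), for 0.1 s.
4. the presser's foot rests on the buzzer (contact force between presser and buzzer above 0.5 N and value of joint presser below 0.2 rad), for 0.1 s.
At the end, for the whole second after the job is handed in: Copper spreader on the platen, nylon spacer on it, buzzer on top raised centre up: each centred within 8 mm of the platen's axis, level within 0.08 rad and at rest; the presser down (below 0.2 rad) with its foot resting on the buzzer (over 0.5 N); all let go (all of step 1 and all of step 2 and all of step 3 and all of step 4 and linear speed of each of spreader, spacer, buzzer below 0.02 m/s and contact force between the fingers and presser below 0.05 N); the robot touches nothing.
It fails at once if a disc is dropped (falls unheld faster than 0.4 m/s, some 8 mm of free fall) ((linear speed of spreader above 0.4 m/s and contact force between the fingers and spreader below 0.05 N) or (linear speed of spacer above 0.4 m/s and contact force between the fingers and spacer below 0.05 N) or (linear speed of buzzer above 0.4 m/s and contact force between the fingers and buzzer below 0.05 N)).
It fails at once if the stack is pressed hard (over 40 N) (contact force between spreader and jig above 40 N or contact force between spacer and spreader above 40 N or contact force between buzzer and spacer above 40 N or contact force between presser and buzzer above 40 N).
It fails at once if the presser falls or is slammed (faster than 3 rad/s) (velocity of joint presser below -3 rad/s).
It fails at once if another part on the turntable is moved more than 25 mm (distance of any of dip_socket_mid, oscillator_mid, standoff_mid from where it was at the start of the episode above 0.025 m).
It also fails if it takes over 72 s, if anything falls off the work surface, if the arm or the gripper's body presses on something with over 40 N, if the wrist force passes 120 N, or if a joint passes its speed limit or range.

## Working session

There is one attempt and no reset: what is moved stays moved. The work goes in short steps, Python scripts to look and compute and a shell command to move; the robot and the scene stay as the last step left them, time stands still between calls to the robot, and variables do not carry over. Pictures are saved under pics/ and viewed, on a budget of 10 in all, crops included, one or two more only if the job needs it, and the job is handed in when it is done.

```bash
ls; mkdir -p pics
python3 - <<'E'
from rig import *
import cv2,numpy as np
np.set_printoptions(precision=4,suppress=True)
for n in("scene","top"):
    im=capture(n); cv2.imwrite(f"pics/{n}0.png",im[:,:,::-1]); c=get_calibration(n)
    print(n,c["camera_matrix"].tolist(),c["k1"]); print(c["world_to_cam"])
    for q in("spreader_mid","spacer_mid","buzzer_mid","turntable","jig","presser","dip_socket_mid","oscillator_mid","standoff_mid","handle"):
        print(q,[(np.round(d["extent"]).tolist(),round(d["score"],2)) for d in recognise(n,q)[:4]])
s=read_state();print(s["time_s"],s["position"],s["tcp_rot"],s["force"])
E
```

```text
pics
scene [[367.7307706419587, 0.0, 250.91866768531506], [0.0, 367.7307706419587, 183.8920954205896], [0.0, 0.0, 1.0]] 0.011619538653665454
[[ 0.2187  0.9757 -0.0116 -0.1771]
 [ 0.6549 -0.1556 -0.7396 -0.2405]
 [-0.7234  0.1542 -0.673   1.3272]
 [ 0.      0.      0.      1.    ]]
spreader_mid [([312.0, 237.0, 27.0, 23.0], 0.59), ([268.0, 229.0, 33.0, 17.0], 0.24)]
spacer_mid [([365.0, 167.0, 23.0, 14.0], 0.87), ([304.0, 156.0, 22.0, 17.0], 0.79), ([398.0, 224.0, 22.0, 23.0], 0.73), ([326.0, 193.0, 23.0, 17.0], 0.71)]
buzzer_mid [([265.0, 200.0, 20.0, 18.0], 0.91)]
turntable [([304.0, 220.0, 128.0, 94.0], 0.94)]
jig [([116.0, 205.0, 164.0, 152.0], 0.73)]
presser [([69.0, 181.0, 80.0, 101.0], 0.63)]
dip_socket_mid [([344.0, 218.0, 32.0, 26.0], 0.77)]
oscillator_mid [([291.0, 179.0, 16.0, 22.0], 0.75)]
standoff_mid [([267.0, 229.0, 33.0, 15.0], 0.8)]
handle [([72.0, 182.0, 74.0, 101.0], 0.88)]
top [[497.7442763159616, 0.0, 267.0153753841305], [0.0, 497.7442763159616, 192.91064626133124], [0.0, 0.0, 1.0]] 0.05044551843025718
[[ 0.0248 -0.9997 -0.0067  0.0505]
 [-0.9949 -0.024  -0.0984  
[... 284 characters left out ...]
 ([150.0, 226.0, 22.0, 20.0], 0.54)]
buzzer_mid [([253.0, 194.0, 23.0, 17.0], 0.63)]
turntable [([228.0, 180.0, 101.0, 103.0], 0.74)]
jig [([366.0, 171.0, 111.0, 50.0], 0.84)]
presser [([400.0, 175.0, 44.0, 31.0], 0.81)]
dip_socket_mid [([199.0, 163.0, 25.0, 15.0], 0.62)]
oscillator_mid [([227.0, 181.0, 102.0, 103.0], 0.56), ([260.0, 164.0, 22.0, 18.0], 0.55), ([227.0, 215.0, 18.0, 20.0], 0.54), ([368.0, 173.0, 113.0, 47.0], 0.27)]
standoff_mid [([259.0, 163.0, 21.0, 18.0], 0.6), ([228.0, 180.0, 105.0, 99.0], 0.49)]
handle [([399.0, 177.0, 47.0, 32.0], 0.81)]
1.1 [0.2235 0.5836 0.2335] [[-0.9338  0.3577  0.    ]
 [ 0.3577  0.9338 -0.    ]
 [-0.     -0.     -1.    ]] [-0.1257 -0.3806 -0.2227]
```

Run:
```python
import cv2,numpy as np
a=cv2.imread("pics/scene0.png")[100:290,20:420]; b=cv2.imread("pics/top0.png")[110:270,140:440]
a=cv2.resize(a,(630,299),interpolation=3); b=cv2.resize(b,(563,300),interpolation=3)
o=np.zeros((600,800,3),np.uint8); o[:299,:630]=a; o[300:,:563]=b
cv2.imwrite("pics/both0.png",o)
a=cv2.imread("pics/scene0.png")[120:280,10:210];cv2.imwrite("pics/jig0.png",cv2.resize(a,None,fx=3.7,fy=3.7,interpolation=2))
```

```text
(no output)
```

View pics/both0.png

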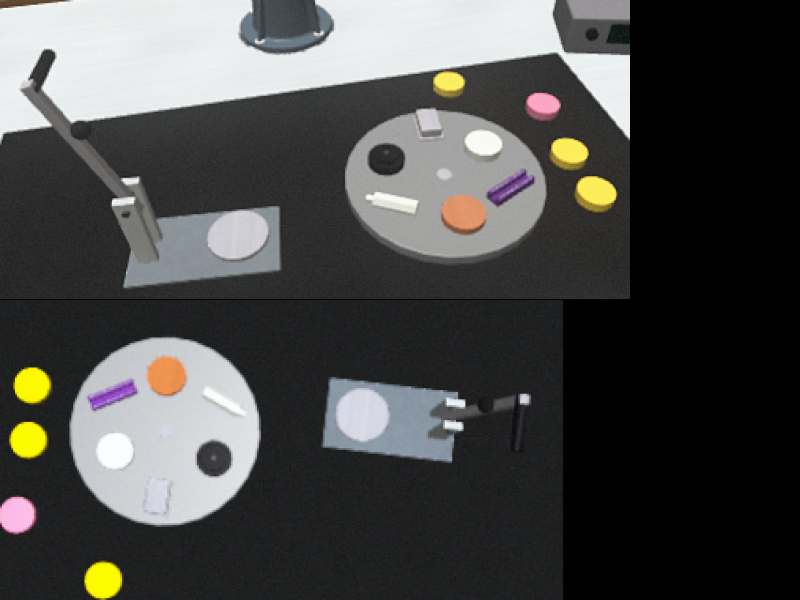

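View pics/jig0.png

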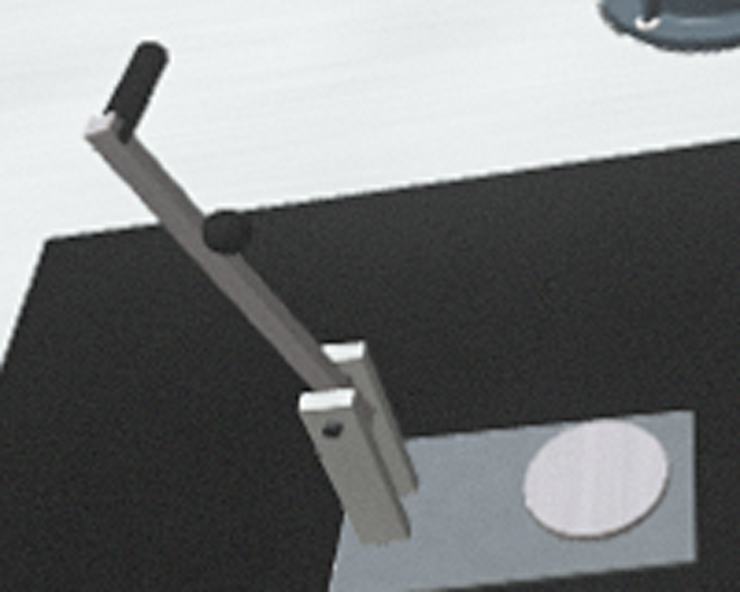

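```bash
cat > vis.py <<'E'
from rig import *
import cv2,numpy as np
from scipy.optimize import least_squares
np.set_printoptions(precision=4,suppress=True)
C={n:get_calibration(n) for n in("scene","top")}
def proj(n,P):
    c=C[n];W=np.array(c["world_to_cam"]);p=np.atleast_2d(P)@W[:3,:3].T+W[:3,3]
    s=p[:,:2]/p[:,2:];s=s*(1+c["k1"]*(s**2).sum(1,keepdims=True));K=np.array(c["camera_matrix"])
    return s@K[:2,:2].T+K[:2,2]
t=np.linspace(0,2*np.pi,60)
def cyl(c,r,z0,z1):
    return np.vstack([np.c_[c[0]+r*np.cos(t),c[1]+r*np.sin(t),0*t+c[2]+z] for z in(z0,z1)])
def sil(n,P):   # silhouette centroid and area of convex hull
    h=cv2.convexHull(proj(n,P).astype(np.float32));m=cv2.moments(h);return np.array([m["m10"]/m["m00"],m["m01"]/m["m00"]]),m["m00"]
def blob(mask,px,off=(0,0)):
    k,l,st,ce=cv2.connectedComponentsWithStats(mask.astype(np.uint8),connectivity=4)
    i=1+np.argmin(np.hypot(*(ce[1:]-px).T)+1000*(st[1:,4]<80));cs,_=cv2.findContours((l==i).astype(np.uint8),0,2)
    m=(l==i); m2=np.zeros(m.shape,np.uint8);cv2.drawContours(m2,cs,-1,1,-1)   # fill holes
    ys,xs=np.nonzero(m2);return np.array([xs.mean(),ys.mean()]),len(xs)
def fit(obs,shape,x0,zfix=None):
    # obs {cam:(u,v)}; shape(c)->points
    if zfix is None:
        f=lambda c:np.concatenate([sil(n,shape(c))[0]-o for n,o in obs.items()]);r=least_squares(f,x0,x_scale=.01,diff_step=1e-3)
        return r.x,r.fun
    f=lambda c:np.concatenate([sil(n,shape([c[0],c[1],zfix]))[0]-o for n,o in obs.items()]);r=least_squares(f,x0[:2],x_scale=.01,diff_step=1e-3)
    return np.r_[r.x,zfix],r.fun
spreader=lambda c:cyl(c,.033,-.007,.007)
spacer=lambda c:cyl(c,.030,-.009,.009)
buzzer=lambda c:np.vstack([cyl(c,.030,-.008,.008),cyl(c,.021,.008,.016)])
platen=lambda c:cyl(c,.045,0,0)
E
python3 - <<'E'
from vis import *
I={n:cv2.imread(f"pics/{n}0.png") for n in C}; 
H={n:cv2.cvtColor(I[n],cv2.COLOR_BGR2HSV) for n in I}
def px(n,u,v): return I[n][v,u].tolist(),H[n][v,u].tolist()
print("spacer/table top",px("top",202,190),px("top",215,190),"scene",px("scene",326,192),px("scene",345,192),px("scene",326,199))
print("platen/base top",px("top",333,171),px("top",360,180),"scene",px("scene",170,250),px("scene",130,255),px("scene",120,270))
M={n:{} for n in I}
for n in I:
    h,s,v=[H[n][...,i].astype(int) for i in range(3)]
    M[n]["spreader"]=((h<16)&(s>120)&(v>80))
    M[n]["buzzer"]=(v<70)
O={"spreader":{"top":(230,150),"scene":(314,236)},"buzzer":{"top":(253,194),"scene":(265,200)}}
for q,sh in(("spreader",spreader),("buzzer",buzzer)):
    obs={}
    for n in I:
        obs[n],a=blob(M[n][q],O[q][n]);print(q,n,obs[n],a)
    x,r=fit(obs,sh,[.5,.1,.045]);print(q,x,r,[sil(n,sh(x))[1] for n in I])
E
```

```text
spacer/table top ([254, 253, 253], [120, 1, 254]) ([211, 210, 206], [96, 6, 211]) scene ([245, 250, 250], [30, 5, 250]) ([162, 163, 163], [30, 2, 163]) ([132, 141, 139], [37, 16, 141])
platen/base top ([229, 217, 217], [120, 13, 229]) ([163, 149, 139], [108, 38, 163]) scene ([214, 208, 208], [120, 7, 214]) ([151, 144, 138], [106, 22, 151]) ([152, 145, 139], [106, 22, 152])
spreader scene [314.0172 236.0153] 524
spreader top [228.3844 150.2188] 320
spreader [0.6456 0.1882 0.0429] [-0.0634  0.0037 -0.0814 -0.0285] [600.2886671100277, 358.738997118664]
buzzer scene [264.9078 201.    ] 358
buzzer top [253.527  194.2448] 241
buzzer [0.5081 0.105  0.0436] [-0.0141  0.0008 -0.0167 -0.004 ] [404.4665095459204, 298.32398355717305]
```

Run:
```python
from vis import *
I={n:cv2.imread(f"pics/{n}0.png") for n in C}; 
H={n:cv2.cvtColor(I[n],cv2.COLOR_BGR2HSV).astype(int) for n in I}
obs={}
for n,p,th in(("top",(203,190),233),("scene",(326,192),195)):
    m=H[n][...,2]>th; w=np.zeros_like(m);w[p[1]-14:p[1]+14,p[0]-16:p[0]+16]=1
    obs[n],a=blob(m&w,p);print("spacer",n,obs[n],a)
x,r=fit(obs,spacer,[.5,.2,.045]);print(x,r,[sil(n,spacer(x))[1] for n in obs]); print(fit({"top":obs["top"]},spacer,[.5,.2,.045],.045)[0])
obs={}
for n,p,th in(("top",(333,171),193),("scene",(170,250),183)):
    m=(H[n][...,2]>th)&(H[n][...,1]<25); obs[n],a=blob(m,p);print("platen",n,obs[n],a)
x,r=fit(obs,platen,[.6,-.1,.03]);print("platen",x,r,[sil(n,platen(x))[1] for n in obs])
# jig base quad in top: fit yaw from the base mask (non black) 
m=((H["top"][...,2]>90)&(np.arange(512)>300)&(np.arange(512)<380)).astype(np.uint8)
c=max(cv2.findContours(m,0,2)[0],key=cv2.contourArea);b=cv2.minAreaRect(c);print(b,cv2.approxPolyDP(c,4,True).reshape(-1,2).tolist())
def bp(n,p,z):
    f=lambda c:(proj(n,[c[0],c[1],z])-p)[0];return least_squares(f,[.6,-.1],x_scale=.01,diff_step=1e-3).x
for p in cv2.approxPolyDP(c,4,True).reshape(-1,2):print(p,bp("top",p,.008))
# turntable centre
for n,p in(("top",(228,180)),("scene",(304,220))):
    pass
```

```text
spacer top [200.7759 189.9862] 290
spacer scene [326.5654 190.2386] 306
[0.5164 0.2683 0.0537] [ 0.0346  0.0134  0.0307 -0.0018] [311.28477582975756, 406.4455791662913]
[0.5173 0.2697 0.045 ]
platen top [332.5967 170.7203] 615
platen scene [170.4417 248.5327] 901
platen [ 0.5909 -0.143   0.0256] [ 0.0958  0.0026  0.0694 -0.004 ] [629.0841266755015, 932.340227890294]
((340.0, 332.5), (101.0, 78.0), 90.0) [[301, 282], [301, 340], [326, 361], [301, 348], [301, 383], [379, 383], [379, 284]]
[301 282] [ 0.2392 -0.0501]
[301 340] [ 0.0631 -0.053 ]
[326 361] [ 0.0029 -0.1306]
[301 348] [ 0.0392 -0.0534]
[301 383] [-0.0639 -0.055 ]
[379 383] [-0.0564 -0.2921]
[379 284] [ 0.2398 -0.2931]
```

Run:
```python
from vis import *
I={n:cv2.imread(f"pics/{n}0.png") for n in C}
g=cv2.cvtColor(I["top"],6)
def bp(n,p,z):
    f=lambda c:(proj(n,[c[0],c[1],z])-p)[0];return least_squares(f,[.6,-.1],x_scale=.01,diff_step=1e-3).x
c=np.array([[316.3,151.6],[383.5,158.5],[380.8,195.9],[311.5,187.9]],np.float32).reshape(-1,1,2)
c=cv2.cornerSubPix(g,c,(3,3),(-1,-1),(3,30,.01)).reshape(-1,2)
# local corners at z=.008: (60,60),(60,-160),(-60,-160),(-60,60)
L=np.array([[.06,.06],[.06,-.16],[-.06,-.16],[-.06,.06]])
def f(q):
    a=q[2];R=np.array([[np.cos(a),-np.sin(a)],[np.sin(a),np.cos(a)]]);return (proj("top",np.c_[L@R.T+q[:2],np.full(4,.008)])-c).ravel()
r=least_squares(f,[.59,-.143,0],x_scale=.01,diff_step=1e-3);print("jig",r.x,np.degrees(r.x[2]),r.fun)
q=np.r_[.5909,-.143,r.x[2]] if 0 else r.x
print("turntable mark",bp("top",(227.9,179.9),.036),bp("scene",(20+445/1.575,100+174/1.5737),.036))
a=q[2];R=np.array([[np.cos(a),-np.sin(a),0],[np.sin(a),np.cos(a),0],[0,0,1]])
J=lambda p:np.atleast_2d(p)@R.T+[q[0],q[1],0]
v=cv2.cvtColor(I["scene"],6);m=(v<70);w=np.zeros_like(m);w[125:160,36:60]=1
o,ar=blob(m&w,(47,143));print("bar",o,ar)
def bar(th):
    P=[]
    for x in(-.012,-.077):
        P.append(np.c_[0*t+x,-.13+.2*np.cos(th)+.008*np.cos(t),.12+.2*np.sin(th)+.008*np.sin(t)])
    return J(np.vstack(P))
for th in np.arange(1.68,1.98,.04):print(round(th,2),sil("scene",bar(th)),J([-.045,-.13+.2*np.cos(th),.12+.2*np.sin(th)]),proj("top",J([-.045,-.13+.2*np.cos(th),.12+.2*np.sin(th)])))
```

```text
jig [ 0.5909 -0.1433 -0.0913] -5.229885868197321 [-0.3252  0.003   0.402   0.1752 -0.0782 -0.197  -0.0009  0.0174]
turntable mark [0.5523 0.1871] [0.5563 0.191 ]
bar [ 46.5    143.3866] 194
1.68 (array([ 62.7524, 139.9624]), 268.3582923831127) [[ 0.5322 -0.2904  0.3188]] [[404.4668 178.3253]]
1.72 (array([ 58.4745, 140.7785]), 270.9495406190981) [[ 0.5315 -0.2983  0.3178]] [[407.4737 178.7276]]
1.76 (array([ 54.2839, 141.7315]), 273.4968794981978) [[ 0.5308 -0.3061  0.3164]] [[410.4246 179.1429]]
1.8 (array([ 50.1935, 142.8199]), 275.87156179515296) [[ 0.5301 -0.3139  0.3148]] [[413.3126 179.5702]]
1.84 (array([ 46.2135, 144.0405]), 278.0628918640432) [[ 0.5294 -0.3216  0.3128]] [[416.1313 180.0084]]
1.88 (array([ 42.3538, 145.3901]), 280.06088323669974) [[ 0.5287 -0.3293  0.3105]] [[418.8742 180.4565]]
1.92 (array([ 38.6239, 146.8647]), 281.85682554564846) [[ 0.528  -0.3368  0.3079]] [[421.5353 180.9135]]
1.96 (array([ 35.0327, 148.46  ]), 283.44287537876517) [[ 0.5273 -0.3442  0.305 ]] [[424.109  181.3782]]
```

```bash
cat > go.py <<'E'
# usage: go.py x y z psi_deg -> shift in tool axes (mm, rad) from the measured pose
import sys,numpy as np
from rig import *
s=read_state();x,y,z,psi=map(float,sys.argv[1:5]);R=np.array(s["tcp_rot"]);p=np.array(s["position"])
d=R.T@(np.array([x,y,z])-p)*1000;c=np.degrees(np.arctan2(R[1,1],R[0,1]))
tu=(c-psi+90)%180-90
print("t",s["time_s"],"pos",p.round(4),"psi",round(c,2),"J",np.round(s["joint_positions"],1),"F",np.round(s["force"],2),"op",round(s["opening"],3))
print("d",d.round(1),"turn",round(np.radians(tu),4))
E
python3 go.py .6456 .1882 .12 0
python3 - <<'E'
import cv2
a=cv2.imread("pics/scene0.png")[140:270,235:415];cv2.imwrite("pics/crop1.png",cv2.resize(a,None,fx=4,fy=4,interpolation=2))
E
```

```text
t 1.1 pos [0.2235 0.5836 0.2335] psi 69.04 J [ 58.8  30.2  82.1  -0.   67.7 -10.2] F [-0.13 -0.38 -0.22] op 0.996
d [-535.6 -218.3  113.6] turn 1.205
```

View pics/crop1.png

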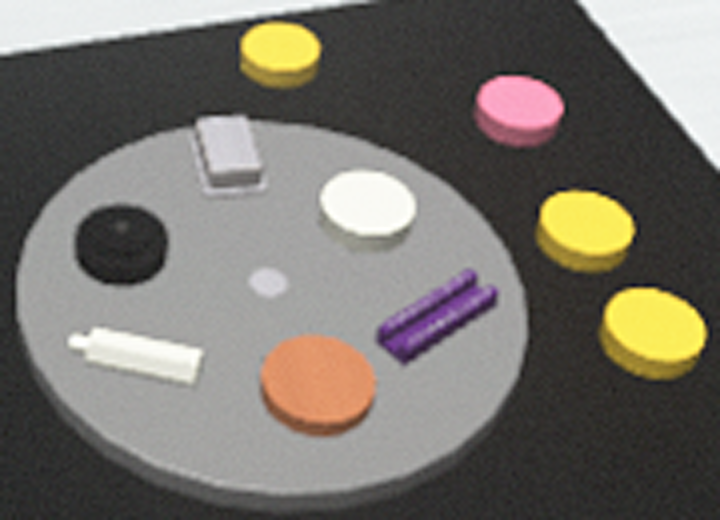

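The scene image shows six discs that could be taken for the wanted parts, with scene pixels:
- **Spacer:** the white disc at (326,191). The yellow discs at (305,155), (381,199), (398,224) and the pink one at (365,167) are look-alikes and are rejected.
- **Spreader:** the orange disc at (314,236), the only copper one.
- **Buzzer:** the black disc at (265,201), raised centre up. The hinge-arm knob near (72,183) is also black and is not it.

Moving to above the spreader.

```bash
python3 -m inch '[{"dx":-536,"dy":-218,"dz":60,"turn":1.205,"gripper":100},{"dx":-536,"dy":-218,"dz":60,"turn":1.205},{"dx":-536,"dy":-218,"dz":60,"turn":1.205},{"dx":-536,"dy":-218,"dz":60,"turn":1.205},{"dx":-536,"dy":-218,"dz":60,"turn":1.205},{"dx":-536,"dy":-218,"dz":60,"turn":1.205},{"dx":-536,"dy":-218,"dz":60,"turn":1.205},{"dx":-536,"dy":-218,"dz":60,"turn":1.205},{"dx":-536,"dy":-218,"dz":60,"turn":1.205},{"dx":-536,"dy":-218,"dz":60,"turn":1.205},{"dx":-536,"dy":-218,"dz":60,"turn":1.205},{"dx":-536,"dy":-218,"dz":60,"turn":1.205}]'; python3 go.py .6456 .1882 .051 0
```

```text
t 1.1 pos [0.2235 0.5836 0.2335] psi 69.04 J [ 58.8  30.2  82.1  -0.   67.7 -10.2] F [-0.13 -0.38 -0.22] op 0.996
d [-535.6 -218.3  182.6] turn 1.205invalid input
```

```bash
python3 -m inch '[{"dx":-536,"dy":-218,"dz":60,"turn":1.205,"gripper":100},{"dx":-536,"dy":-218,"dz":60,"turn":1.205,"gripper":100},{"dx":-536,"dy":-218,"dz":60,"turn":1.205,"gripper":100},{"dx":-536,"dy":-218,"dz":60,"turn":1.205,"gripper":100},{"dx":-536,"dy":-218,"dz":60,"turn":1.205,"gripper":100},{"dx":-536,"dy":-218,"dz":60,"turn":1.205,"gripper":100},{"dx":-536,"dy":-218,"dz":60,"turn":1.205,"gripper":100},{"dx":-536,"dy":-218,"dz":60,"turn":1.205,"gripper":100},{"dx":-536,"dy":-218,"dz":60,"turn":1.205,"gripper":100},{"dx":-536,"dy":-218,"dz":60,"turn":1.205,"gripper":100},{"dx":-536,"dy":-218,"dz":60,"turn":1.205,"gripper":100},{"dx":-536,"dy":-218,"dz":60,"turn":1.205,"gripper":100}]'; echo; python3 go.py .6456 .1882 .051 0
```

```text
time_s: 2.3
position: [0.6489, 0.1852, 0.1732]
tcp_rot: [[0.003, 1.0, 0.002], [1.0, -0.003, -0.001], [-0.001, 0.002, -1.0]]
force: [0.0, 0.0, 0.4]
opening: 1.001

t 2.3 pos [0.6489 0.1852 0.1732] psi -0.15 J [ 6.5 37.8 77.6 -0.  64.5  6.6] F [0.02 0.05 0.43] op 1.001
d [  3.1  -3.5 122.2] turn -0.0026
```

```bash
python3 -m inch '[{"dx":0,"dy":0,"dz":40,"turn":0,"gripper":100},{"dx":0,"dy":0,"dz":80,"turn":0,"gripper":100},{"dx":0,"dy":0,"dz":90,"turn":0,"gripper":100},{"dx":0,"dy":0,"dz":100,"turn":0,"gripper":100},{"dx":0,"dy":0,"dz":100,"turn":0,"gripper":100}]'; echo; python3 go.py .6456 .1882 .051 0
```

```text
time_s: 2.8
position: [0.646, 0.1887, 0.0734]
tcp_rot: [[-0.001, 1.0, -0.0], [1.0, 0.001, -0.0], [-0.0, -0.0, -1.0]]
force: [-0.3, -0.1, -0.5]
opening: 0.999

t 2.8 pos [0.646  0.1887 0.0734] psi 0.03 J [ 6.8 44.9 81.3 -0.  53.9  6.8] F [-0.32 -0.12 -0.49] op 0.999
d [-0.5 -0.4 22.4] turn 0.0005
```

```bash
python3 -m inch '[{"dx":0,"dy":0,"dz":12,"turn":0,"gripper":100},{"dx":0,"dy":0,"dz":22,"turn":0,"gripper":100},{"dx":0,"dy":0,"dz":22,"turn":0,"gripper":100},{"dx":0,"dy":0,"dz":22,"turn":0,"gripper":60},{"dx":0,"dy":0,"dz":22,"turn":0,"gripper":60},{"dx":0,"dy":0,"dz":22,"turn":0,"gripper":60},{"dx":0,"dy":0,"dz":22,"turn":0,"gripper":60},{"dx":0,"dy":0,"dz":22,"turn":0,"gripper":60},{"dx":0,"dy":0,"dz":20,"turn":0,"gripper":60},{"dx":0,"dy":0,"dz":10,"turn":0,"gripper":60},{"dx":0,"dy":0,"dz":-10,"turn":0,"gripper":60},{"dx":0,"dy":0,"dz":-20,"turn":0,"gripper":60}]'; echo; python3 go.py .5909 -.1432 .08 -5.23
```

```text
time_s: 4.0
position: [0.6464, 0.1885, 0.0949]
tcp_rot: [[-0.0, 1.0, 0.001], [1.0, 0.0, 0.0], [0.0, 0.001, -1.0]]
force: [-0.3, -0.0, -4.1]
opening: 0.75

t 4.0 pos [0.6464 0.1885 0.0949] psi 0.0 J [ 6.8 43.2 80.7  0.  56.   6.8] F [-0.34 -0.03 -4.06] op 0.75
d [-331.7  -55.6   14.8] turn 0.0913
```

```bash
python3 -m inch '[{"dx":-40,"dy":-7,"dz":-10,"turn":0.01,"gripper":60},{"dx":-80,"dy":-14,"dz":-15,"turn":0.02,"gripper":60},{"dx":-120,"dy":-21,"dz":-15,"turn":0.03,"gripper":60},{"dx":-165,"dy":-28,"dz":-15,"turn":0.045,"gripper":60},{"dx":-210,"dy":-35,"dz":-15,"turn":0.06,"gripper":60},{"dx":-250,"dy":-42,"dz":-15,"turn":0.07,"gripper":60},{"dx":-290,"dy":-49,"dz":-10,"turn":0.08,"gripper":60},{"dx":-320,"dy":-54,"dz":0,"turn":0.091,"gripper":60},{"dx":-332,"dy":-56,"dz":10,"turn":0.091,"gripper":60},{"dx":-332,"dy":-56,"dz":25,"turn":0.091,"gripper":60},{"dx":-332,"dy":-56,"dz":35,"turn":0.091,"gripper":60},{"dx":-332,"dy":-56,"dz":35,"turn":0.091,"gripper":60}]'; echo; python3 go.py .5909 -.1432 .0406 -5.23
```

```text
time_s: 5.2
position: [0.5885, -0.1412, 0.0563]
tcp_rot: [[0.089, 0.996, -0.005], [0.996, -0.089, 0.003], [0.002, -0.005, -1.0]]
force: [-0.5, -0.2, -4.3]
opening: 0.746

t 5.2 pos [ 0.5885 -0.1412  0.0563] psi -5.12 J [-24.1  42.6  92.    0.   45.7 -19. ] F [-0.47 -0.17 -4.26] op 0.746
d [-1.8  2.6 15.7] turn 0.002
```

```bash
python3 -m inch '[{"dx":0,"dy":0,"dz":4,"turn":0,"gripper":60},{"dx":0,"dy":0,"dz":8,"turn":0,"gripper":60},{"dx":0,"dy":0,"dz":11,"turn":0,"gripper":60},{"dx":0,"dy":0,"dz":13,"turn":0,"gripper":60},{"dx":0,"dy":0,"dz":14,"turn":0,"gripper":60},{"dx":0,"dy":0,"dz":15,"turn":0,"gripper":60},{"dx":0,"dy":0,"dz":15,"turn":0,"gripper":60},{"dx":0,"dy":0,"dz":15,"turn":0,"gripper":60}]'; echo; python3 go.py .5909 -.1432 .0406 -5.23
```

```text
time_s: 6.0
position: [0.5901, -0.1438, 0.0436]
tcp_rot: [[0.091, 0.996, 0.0], [0.996, -0.091, -0.0], [-0.0, 0.0, -1.0]]
force: [-0.1, 0.4, -3.5]
opening: 0.75

t 6.0 pos [ 0.5901 -0.1438  0.0436] psi -5.22 J [-24.2  43.8  92.2  -0.   44.1 -19. ] F [-0.11  0.4  -3.51] op 0.75
d [0.6 0.7 3. ] turn 0.0002
```

```bash
python3 -m inch '[{"dx":0.6,"dy":0.7,"dz":1,"turn":0,"gripper":60},{"dx":0.6,"dy":0.7,"dz":2,"turn":0,"gripper":60},{"dx":0.6,"dy":0.7,"dz":2,"turn":0,"gripper":60}]'; echo; python3 -m inch '[{"dx":0,"dy":0,"dz":1,"turn":0,"gripper":60},{"dx":0,"dy":0,"dz":1,"turn":0,"gripper":60}]'
```

```text
time_s: 6.3
position: [0.5907, -0.1431, 0.0414]
tcp_rot: [[0.091, 0.996, -0.0], [0.996, -0.091, 0.0], [0.0, -0.0, -1.0]]
force: [-0.6, 0.1, -3.9]
opening: 0.745

time_s: 6.5
position: [0.5908, -0.1431, 0.0407]
tcp_rot: [[0.091, 0.996, 0.0], [0.996, -0.091, -0.0], [-0.0, 0.0, -1.0]]
force: [-0.3, -0.5, -2.3]
opening: 0.748
```

```bash
python3 -m inch '[{"dx":0,"dy":0,"dz":1,"turn":0,"gripper":60},{"dx":0,"dy":0,"dz":1,"turn":0,"gripper":60}]'
```

```text
time_s: 6.7
position: [0.5909, -0.1431, 0.0399]
tcp_rot: [[0.091, 0.996, 0.0], [0.996, -0.091, -0.0], [-0.0, 0.0, -1.0]]
force: [-1.9, 0.0, 0.4]
opening: 0.752
```

```bash
python3 -m inch '[{"dx":0,"dy":0,"dz":0,"turn":0,"gripper":80},{"dx":0,"dy":0,"dz":0,"turn":0,"gripper":90},{"dx":0,"dy":0,"dz":0,"turn":0,"gripper":100},{"dx":0,"dy":0,"dz":0,"turn":0,"gripper":100},{"dx":0,"dy":0,"dz":0,"turn":0,"gripper":100},{"dx":0,"dy":0,"dz":-15,"turn":0,"gripper":100},{"dx":0,"dy":0,"dz":-40,"turn":0,"gripper":100},{"dx":0,"dy":0,"dz":-80,"turn":0,"gripper":100},{"dx":0,"dy":0,"dz":-80,"turn":0,"gripper":100}]'; echo; python3 go.py .5173 .2697 .12 -65.4
```

```text
time_s: 7.6
position: [0.5947, -0.1447, 0.1257]
tcp_rot: [[0.091, 0.996, 0.011], [0.996, -0.091, -0.005], [-0.004, 0.011, -1.0]]
force: [1.2, 0.3, 0.2]
opening: 1.006

t 7.6 pos [ 0.5947 -0.1447  0.1257] psi -5.2 J [-24.1  36.8  89.8   0.   52.7 -18.9] F [1.16 0.33 0.18] op 1.006
d [ 405.7 -114.7    2.9] turn 1.0507
```

```bash
python3 -m inch '[{"dx":40,"dy":-11,"dz":0,"turn":0.1,"gripper":100},{"dx":80,"dy":-22,"dz":0,"turn":0.2,"gripper":100},{"dx":120,"dy":-33,"dz":0,"turn":0.3,"gripper":100},{"dx":160,"dy":-44,"dz":0,"turn":0.4,"gripper":100},{"dx":200,"dy":-55,"dz":0,"turn":0.5,"gripper":100},{"dx":240,"dy":-66,"dz":0,"turn":0.62,"gripper":100},{"dx":280,"dy":-77,"dz":0,"turn":0.74,"gripper":100},{"dx":320,"dy":-88,"dz":0,"turn":0.86,"gripper":100},{"dx":360,"dy":-99,"dz":0,"turn":0.97,"gripper":100},{"dx":390,"dy":-107,"dz":0,"turn":1.05,"gripper":100},{"dx":404,"dy":-111,"dz":0,"turn":1.05,"gripper":100},{"dx":404,"dy":-111,"dz":10,"turn":1.05,"gripper":100}]'; echo
python3 - <<'E'
from vis import *
I={}
for n in C: I[n]=capture(n)[:,:,::-1].copy(); cv2.imwrite(f"pics/{n}1.png",I[n])
obs={}
for n,p in(("top",(332,170)),("scene",(170,248))):
    h,s,v=[cv2.cvtColor(I[n],cv2.COLOR_BGR2HSV)[...,i].astype(int) for i in range(3)]
    obs[n],a=blob((h<16)&(s>120)&(v>80),p);print(n,obs[n],a)
print(fit(obs,spreader,[.59,-.143,.033]),fit({"top":obs["top"]},spreader,[.59,-.143,.033],.033)[0])
E
python3 go.py .5173 .2697 .053 -65.4
```

```text
time_s: 8.8
position: [0.5176, 0.2711, 0.1107]
tcp_rot: [[0.907, 0.421, 0.004], [0.421, -0.907, 0.001], [0.004, 0.001, -1.0]]
force: [-0.1, -1.0, -0.2]
opening: 1.003

top [333.1003 170.7962] 319
scene [169.7981 246.2593] 540
(array([ 0.5896, -0.1436,  0.0315]), array([ 0.0556,  0.0015,  0.0403, -0.0023])) [ 0.5894 -0.1433  0.033 ]
t 8.9 pos [0.5161 0.2681 0.1082] psi -65.3 J [16.5 36.7 94.3 -0.1 49.2 81.8] F [-0.58 -0.55 -0.67] op 1.0
d [ 1.9 -1.  55.2] turn 0.0017
```

```bash
python3 -m inch '[{"dx":1,"dy":-1,"dz":20,"turn":0,"gripper":100},{"dx":1,"dy":-1,"dz":45,"turn":0,"gripper":100},{"dx":1,"dy":-1,"dz":58,"turn":0,"gripper":100},{"dx":1,"dy":-1,"dz":58,"turn":0,"gripper":100},{"dx":1,"dy":-1,"dz":58,"turn":0,"gripper":50},{"dx":1,"dy":-1,"dz":58,"turn":0,"gripper":50},{"dx":1,"dy":-1,"dz":58,"turn":0,"gripper":50},{"dx":1,"dy":-1,"dz":58,"turn":0,"gripper":50},{"dx":1,"dy":-1,"dz":58,"turn":0,"gripper":50},{"dx":1,"dy":-1,"dz":58,"turn":0,"gripper":50}]'; echo; python3 go.py .5909 -.1432 .12 -5.23
```

```text
time_s: 9.9
position: [0.518, 0.2707, 0.0523]
tcp_rot: [[0.909, 0.417, 0.001], [0.417, -0.909, 0.0], [0.001, 0.0, -1.0]]
force: [-0.4, -1.8, 4.4]
opening: 0.677

t 9.9 pos [0.518  0.2707 0.0523] psi -65.35 J [16.7 41.8 95.5 -0.  42.5 82. ] F [-0.41 -1.76  4.44] op 0.677
d [-106.3  406.7  -67.6] turn -1.0493
```

```bash
python3 -m inch '[{"dx":0,"dy":0,"dz":-15,"turn":0,"gripper":50},{"dx":0,"dy":0,"dz":-40,"turn":0,"gripper":50},{"dx":-8,"dy":32,"dz":-60,"turn":-0.08,"gripper":50},{"dx":-18,"dy":70,"dz":-60,"turn":-0.18,"gripper":50},{"dx":-28,"dy":110,"dz":-60,"turn":-0.28,"gripper":50},{"dx":-39,"dy":150,"dz":-60,"turn":-0.39,"gripper":50},{"dx":-50,"dy":190,"dz":-60,"turn":-0.5,"gripper":50},{"dx":-60,"dy":230,"dz":-60,"turn":-0.6,"gripper":50},{"dx":-71,"dy":270,"dz":-60,"turn":-0.71,"gripper":50},{"dx":-81,"dy":310,"dz":-60,"turn":-0.81,"gripper":50},{"dx":-92,"dy":350,"dz":-60,"turn":-0.92,"gripper":50},{"dx":-102,"dy":390,"dz":-60,"turn":-1.02,"gripper":50}]'; echo; python3 go.py .5909 -.1432 .07 -5.23
```

```text
time_s: 11.1
position: [0.5872, -0.1279, 0.1123]
tcp_rot: [[0.117, 0.993, 0.0], [0.993, -0.117, 0.0], [0.0, 0.0, -1.0]]
force: [0.9, 1.1, -0.8]
opening: 0.681

t 11.1 pos [ 0.5872 -0.1279  0.1123] psi -6.7 J [-22.9  37.4  91.4   0.   51.2 -16.3] F [ 0.91  1.05 -0.8 ] op 0.681
d [-14.8   5.4  42.3] turn -0.0257
```

```bash
python3 -m inch '[{"dx":-10,"dy":3,"dz":5,"turn":-0.026,"gripper":50},{"dx":-15,"dy":5,"dz":20,"turn":-0.026,"gripper":50},{"dx":-15,"dy":5,"dz":35,"turn":-0.026,"gripper":50},{"dx":-15,"dy":5,"dz":45,"turn":-0.026,"gripper":50},{"dx":-15,"dy":5,"dz":49,"turn":-0.026,"gripper":50},{"dx":-15,"dy":5,"dz":49,"turn":-0.026,"gripper":50},{"dx":-15,"dy":5,"dz":49,"turn":-0.026,"gripper":50}]'; echo; python3 go.py .5909 -.1432 .0563 -5.23
```

```text
time_s: 11.8
position: [0.5906, -0.1412, 0.0626]
tcp_rot: [[0.094, 0.996, -0.0], [0.996, -0.094, 0.0], [0.0, -0.0, -1.0]]
force: [-0.4, 0.0, -0.2]
opening: 0.68

t 11.8 pos [ 0.5906 -0.1412  0.0626] psi -5.38 J [-24.   42.   91.8   0.   46.1 -18.6] F [-0.42  0.04 -0.17] op 0.68
d [-2.   0.5  6.3] turn -0.0026
```

```bash
python3 -m inch '[{"dx":-2,"dy":0,"dz":2,"turn":0,"gripper":50},{"dx":-2,"dy":0,"dz":4,"turn":0,"gripper":50},{"dx":-2,"dy":0,"dz":5,"turn":0,"gripper":50},{"dx":-2,"dy":0,"dz":5,"turn":0,"gripper":50}]'; echo; python3 -m inch '[{"dx":0,"dy":0,"dz":1,"turn":0,"gripper":50},{"dx":0,"dy":0,"dz":1,"turn":0,"gripper":50}]'
```

```text
time_s: 12.2
position: [0.5902, -0.1439, 0.0575]
tcp_rot: [[0.095, 0.995, -0.0], [0.995, -0.095, 0.0], [0.0, -0.0, -1.0]]
force: [0.3, 0.5, -1.3]
opening: 0.68

time_s: 12.4
position: [0.5902, -0.1439, 0.0565]
tcp_rot: [[0.095, 0.995, -0.0], [0.995, -0.095, 0.0], [0.0, -0.0, -1.0]]
force: [0.2, -0.1, -0.3]
opening: 0.679
```

```bash
python3 -m inch '[{"dx":0,"dy":0,"dz":1,"turn":0,"gripper":50},{"dx":0,"dy":0,"dz":1,"turn":0,"gripper":50}]'
```

```text
time_s: 12.6
position: [0.5902, -0.1439, 0.0554]
tcp_rot: [[0.095, 0.995, -0.0], [0.995, -0.095, 0.0], [0.0, -0.0, -1.0]]
force: [-0.2, 0.5, 0.4]
opening: 0.683
```

```bash
python3 -m inch '[{"dx":0,"dy":0,"dz":1,"turn":0,"gripper":50},{"dx":0,"dy":0,"dz":1,"turn":0,"gripper":50}]'
```

```text
time_s: 12.8
position: [0.5902, -0.1439, 0.0544]
tcp_rot: [[0.095, 0.995, -0.0], [0.995, -0.095, 0.0], [0.0, -0.0, -1.0]]
force: [-0.1, 0.4, -0.6]
opening: 0.678
```

```bash
python3 -m inch '[{"dx":0,"dy":0,"dz":1,"turn":0,"gripper":50},{"dx":0,"dy":0,"dz":1,"turn":0,"gripper":50}]'; python3 -m inch '[{"dx":0,"dy":0,"dz":0.5,"turn":0,"gripper":50},{"dx":0,"dy":0,"dz":0.5,"turn":0,"gripper":50}]'
```

```text
time_s: 13.0
position: [0.5903, -0.1439, 0.0538]
tcp_rot: [[0.095, 0.995, 0.0], [0.995, -0.095, -0.0], [-0.0, 0.0, -1.0]]
force: [-0.8, 1.1, 2.1]
opening: 0.681
time_s: 13.2
position: [0.5903, -0.1439, 0.0534]
tcp_rot: [[0.095, 0.995, 0.0], [0.995, -0.095, -0.0], [-0.0, 0.0, -1.0]]
force: [-0.6, 0.9, 3.7]
opening: 0.682
```

```bash
python3 -m inch '[{"dx":0,"dy":0,"dz":0,"turn":0,"gripper":72},{"dx":0,"dy":0,"dz":0,"turn":0,"gripper":85},{"dx":0,"dy":0,"dz":0,"turn":0,"gripper":100},{"dx":0,"dy":0,"dz":0,"turn":0,"gripper":100},{"dx":0,"dy":0,"dz":0,"turn":0,"gripper":100},{"dx":0,"dy":0,"dz":-15,"turn":0,"gripper":100},{"dx":0,"dy":0,"dz":-40,"turn":0,"gripper":100},{"dx":0,"dy":0,"dz":-70,"turn":0,"gripper":100},{"dx":0,"dy":0,"dz":-70,"turn":0,"gripper":100}]'; echo;  python3 -m inch '[{"dx":25,"dy":-11,"dz":0,"turn":-0.11,"gripper":100},{"dx":50,"dy":-22,"dz":0,"turn":-0.22,"gripper":100},{"dx":75,"dy":-33,"dz":0,"turn":-0.33,"gripper":100},{"dx":100,"dy":-44,"dz":0,"turn":-0.45,"gripper":100},{"dx":125,"dy":-55,"dz":0,"turn":-0.57,"gripper":100},{"dx":150,"dy":-66,"dz":0,"turn":-0.69,"gripper":100},{"dx":180,"dy":-79,"dz":0,"turn":-0.81,"gripper":100},{"dx":210,"dy":-92,"dz":0,"turn":-0.93,"gripper":100},{"dx":230,"dy":-101,"dz":0,"turn":-1.05,"gripper":100},{"dx":240,"dy":-105,"dz":0,"turn":-1.164,"gripper":100},{"dx":240,"dy":-105,"dz":0,"turn":-1.164,"gripper":100},{"dx":240,"dy":-105,"dz":5,"turn":-1.164,"gripper":100}]';python3 - <<'E'
from vis import *
I={}
for n in C: I[n]=capture(n)[:,:,::-1].copy(); cv2.imwrite(f"pics/{n}2.png",I[n])
obs={}
for n,p,th in(("top",(333,170),235),("scene",(170,240),215)):
    v=cv2.cvtColor(I[n],cv2.COLOR_BGR2HSV)[...,2].astype(int); w=np.zeros_like(v);w[p[1]-22:p[1]+22,p[0]-22:p[0]+22]=1
    obs[n],a=blob((v>th)&(w>0),p);print(n,obs[n],a)
    cs=I[n][p[1]-30:p[1]+35,p[0]-40:p[0]+40];cv2.imwrite(f"pics/st_{n}.png",cv2.resize(cs,None,fx=5,fy=5))
top=lambda c:cyl(c,.03,.009,.009)
print(fit(obs,top,[.59,-.143,.049]),fit({"top":obs["top"]},top,[.59,-.143,.049],.049)[0])
E
python3 go.py .5081 .105 .051 61.3
```

```text
time_s: 14.1
position: [0.5933, -0.1452, 0.1281]
tcp_rot: [[0.095, 0.995, 0.009], [0.995, -0.095, -0.004], [-0.003, 0.009, -1.0]]
force: [0.0, -0.3, 0.3]
opening: 0.999

time_s: 15.3
position: [0.5092, 0.1049, 0.1186]
tcp_rot: [[-0.876, 0.483, 0.002], [0.483, 0.876, -0.0], [-0.002, 0.001, -1.0]]
force: [0.2, -0.4, 0.3]
opening: 1.001
top [334.8048 169.6575] 292
scene [167.331  239.7262] 420
(array([ 0.5898, -0.1456,  0.0471]), array([-0.0605, -0.0013, -0.0436,  0.0025])) [ 0.5896 -0.1456  0.049 ]
t 15.4 pos [0.5085 0.1043 0.1175] psi 61.11 J [ -0.8  32.3 103.2  -0.   44.6 -61.9] F [-0.    0.26 -0.72] op 1.0
d [ 0.7  0.4 66.5] turn -0.0033
```

```bash
python3 -m inch '[{"dx":0.5,"dy":0,"dz":25,"turn":0,"gripper":100},{"dx":0.5,"dy":0,"dz":50,"turn":0,"gripper":100},{"dx":0.5,"dy":0,"dz":66,"turn":0,"gripper":100},{"dx":0.5,"dy":0,"dz":66,"turn":0,"gripper":100},{"dx":0.5,"dy":0,"dz":66,"turn":0,"gripper":50},{"dx":0.5,"dy":0,"dz":66,"turn":0,"gripper":50},{"dx":0.5,"dy":0,"dz":66,"turn":0,"gripper":50},{"dx":0.5,"dy":0,"dz":66,"turn":0,"gripper":50},{"dx":0.5,"dy":0,"dz":66,"turn":0,"gripper":50},{"dx":0.5,"dy":0,"dz":66,"turn":0,"gripper":50}]'; echo; python3 go.py .5909 -.1432 .12 -5.23
```

```text
time_s: 16.4
position: [0.5085, 0.1052, 0.0528]
tcp_rot: [[-0.877, 0.481, 0.001], [0.481, 0.877, -0.0], [-0.001, 0.001, -1.0]]
force: [-0.4, -0.3, 6.5]
opening: 0.679

t 16.4 pos [0.5085 0.1052 0.0528] psi 61.25 J [ -0.6  39.  105.2  -0.   35.8 -61.9] F [-0.39 -0.28  6.46] op 0.679
d [-191.8 -178.1  -67.1] turn 1.1603
```

```bash
python3 -m inch '[{"dx":0,"dy":0,"dz":-15,"turn":0,"gripper":50},{"dx":0,"dy":0,"dz":-45,"turn":0,"gripper":50},{"dx":-15,"dy":-14,"dz":-70,"turn":0.11,"gripper":50},{"dx":-35,"dy":-32,"dz":-70,"turn":0.23,"gripper":50},{"dx":-57,"dy":-53,"dz":-70,"turn":0.35,"gripper":50},{"dx":-80,"dy":-74,"dz":-70,"turn":0.48,"gripper":50},{"dx":-103,"dy":-96,"dz":-70,"turn":0.62,"gripper":50},{"dx":-126,"dy":-117,"dz":-70,"turn":0.76,"gripper":50},{"dx":-150,"dy":-139,"dz":-70,"turn":0.9,"gripper":50},{"dx":-172,"dy":-160,"dz":-70,"turn":1.03,"gripper":50},{"dx":-192,"dy":-178,"dz":-70,"turn":1.16,"gripper":50},{"dx":-192,"dy":-178,"dz":-70,"turn":1.16,"gripper":50}]'; echo; python3 go.py .5909 -.1432 .08 -5.23
```

```text
time_s: 17.6
position: [0.5924, -0.1471, 0.122]
tcp_rot: [[0.096, 0.995, 0.003], [0.995, -0.096, -0.002], [-0.002, 0.003, -1.0]]
force: [0.8, -0.1, -0.2]
opening: 0.678

t 17.6 pos [ 0.5924 -0.1471  0.122 ] psi -5.48 J [-24.4  37.1  89.8  -0.1  52.8 -18.9] F [ 0.84 -0.12 -0.15] op 0.678
d [ 3.8 -2.  41.9] turn -0.0044
```

```bash
python3 -m inch '[{"dx":0,"dy":0,"dz":12,"turn":0,"gripper":50},{"dx":0,"dy":0,"dz":28,"turn":0,"gripper":50},{"dx":0,"dy":0,"dz":38,"turn":0,"gripper":50},{"dx":0,"dy":0,"dz":43,"turn":0,"gripper":50},{"dx":0,"dy":0,"dz":43,"turn":0,"gripper":50},{"dx":0,"dy":0,"dz":43,"turn":0,"gripper":50}]'; echo; python3 go.py .5909 -.1432 .0722 -5.23
```

```text
time_s: 18.2
position: [0.5909, -0.1428, 0.0791]
tcp_rot: [[0.09, 0.996, 0.0], [0.996, -0.09, 0.0], [0.0, 0.0, -1.0]]
force: [-0.2, 0.5, -0.8]
opening: 0.68

t 18.2 pos [ 0.5909 -0.1428  0.0791] psi -5.17 J [-24.1  40.6  91.4   0.   48.  -18.9] F [-0.21  0.53 -0.85] op 0.68
d [-0.4  0.1  6.9] turn 0.0011
```

```bash
python3 -m inch '[{"dx":-1,"dy":0,"dz":2,"turn":0,"gripper":50},{"dx":-1,"dy":0,"dz":4,"turn":0,"gripper":50},{"dx":-1,"dy":0,"dz":5,"turn":0,"gripper":50},{"dx":-1,"dy":0,"dz":5,"turn":0,"gripper":50}]'; echo; python3 -m inch '[{"dx":0,"dy":0,"dz":1,"turn":0,"gripper":50},{"dx":0,"dy":0,"dz":1,"turn":0,"gripper":50}]'
```

```text
time_s: 18.6
position: [0.5906, -0.1442, 0.074]
tcp_rot: [[0.091, 0.996, -0.0], [0.996, -0.091, 0.0], [0.0, -0.0, -1.0]]
force: [-0.1, -0.1, -0.9]
opening: 0.675

time_s: 18.8
position: [0.5906, -0.1442, 0.073]
tcp_rot: [[0.091, 0.996, -0.0], [0.996, -0.091, 0.0], [0.0, -0.0, -1.0]]
force: [-0.4, 0.1, -1.4]
opening: 0.676
```

```bash
python3 -m inch '[{"dx":0,"dy":0,"dz":1,"turn":0,"gripper":50},{"dx":0,"dy":0,"dz":1,"turn":0,"gripper":50}]'
```

```text
time_s: 19.0
position: [0.5908, -0.1442, 0.0723]
tcp_rot: [[0.091, 0.996, 0.0], [0.996, -0.091, -0.0], [-0.0, 0.0, -1.0]]
force: [-0.7, 0.2, 1.4]
opening: 0.678
```

```bash
python3 -m inch '[{"dx":0,"dy":0,"dz":0,"turn":0,"gripper":72},{"dx":0,"dy":0,"dz":0,"turn":0,"gripper":85},{"dx":0,"dy":0,"dz":0,"turn":0,"gripper":100},{"dx":0,"dy":0,"dz":0,"turn":0,"gripper":100},{"dx":0,"dy":0,"dz":0,"turn":0,"gripper":100},{"dx":0,"dy":0,"dz":-15,"turn":0,"gripper":100},{"dx":0,"dy":0,"dz":-45,"turn":0,"gripper":100},{"dx":0,"dy":0,"dz":-90,"turn":0,"gripper":100},{"dx":0,"dy":0,"dz":-140,"turn":0,"gripper":100},{"dx":0,"dy":0,"dz":-190,"turn":0,"gripper":100},{"dx":0,"dy":0,"dz":-240,"turn":0,"gripper":100},{"dx":0,"dy":0,"dz":-290,"turn":0,"gripper":100}]'; echo; python3 -m inch '[{"dx":0,"dy":0,"dz":-38,"turn":0.1,"gripper":100},{"dx":0,"dy":0,"dz":-38,"turn":0.25,"gripper":100},{"dx":0,"dy":0,"dz":-38,"turn":0.4,"gripper":100},{"dx":0,"dy":0,"dz":-38,"turn":0.55,"gripper":100},{"dx":0,"dy":0,"dz":-38,"turn":0.7,"gripper":100}]'; python3 go.py .5294 -.321 .40 -95.23
python3 - <<'E'
from vis import *
I={}
for n in C: I[n]=capture(n)[:,:,::-1].copy(); cv2.imwrite(f"pics/{n}3.png",I[n])
a=I["scene"][120:280,10:230];b=I["top"][100:240,280:460]
o=np.zeros((600,800,3),np.uint8);a=cv2.resize(a,(412,300),interpolation=2);b=cv2.resize(b,(386,300),interpolation=2);o[:300,:412]=a;o[:300,412:798]=b
c=cv2.resize(I["scene"][205:280,130:210],(320,300),interpolation=2);o[300:,:320]=c
cv2.imwrite("pics/stack.png",o)
E
```

```text
time_s: 20.2
position: [0.59, -0.1438, 0.3656]
tcp_rot: [[0.091, 0.996, 0.001], [0.996, -0.091, -0.001], [-0.0, 0.001, -1.0]]
force: [0.9, 0.5, -0.6]
opening: 0.996

time_s: 20.7
position: [0.5902, -0.1439, 0.4014]
tcp_rot: [[0.715, 0.699, 0.001], [0.699, -0.715, -0.001], [0.0, 0.001, -1.0]]
force: [0.1, 0.6, 0.1]
opening: 1.003
t 20.7 pos [ 0.5902 -0.1439  0.4014] psi -45.67 J [-24.2  20.9  71.1  -0.   87.9  21.4] F [0.13 0.61 0.09] op 1.003
d [-167.2   84.2    1.5] turn 0.865
```

View pics/stack.png

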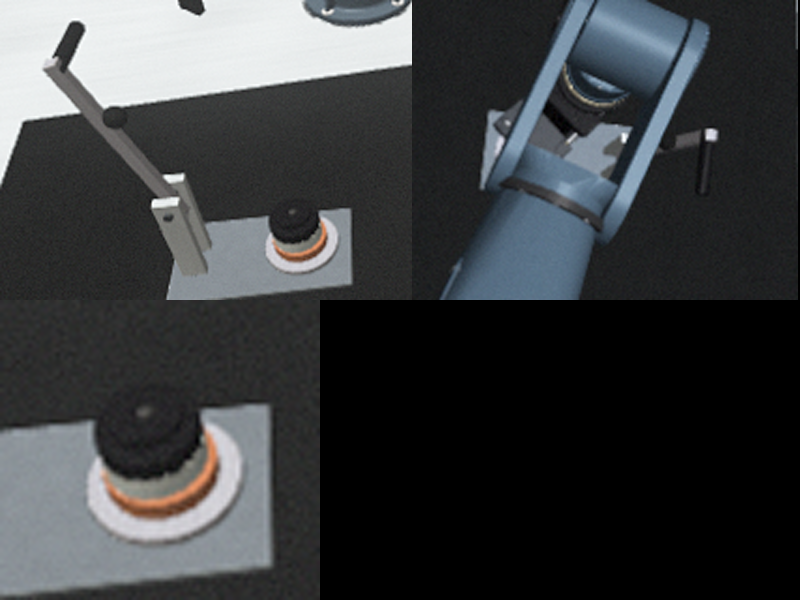

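```bash
python3 -m inch '[{"dx":-35,"dy":17,"dz":0,"turn":0.14,"gripper":100},{"dx":-75,"dy":38,"dz":0,"turn":0.28,"gripper":100},{"dx":-115,"dy":58,"dz":0,"turn":0.42,"gripper":100},{"dx":-150,"dy":75,"dz":0,"turn":0.56,"gripper":100},{"dx":-167,"dy":84,"dz":0,"turn":0.7,"gripper":100},{"dx":-167,"dy":84,"dz":0,"turn":0.84,"gripper":100},{"dx":-167,"dy":84,"dz":0,"turn":0.865,"gripper":100},{"dx":-167,"dy":84,"dz":0,"turn":0.865,"gripper":100},{"dx":-167,"dy":84,"dz":0,"turn":0.865,"gripper":100}]'; python3 go.py .5294 -.321 .305 -95.23
python3 - <<'E'
from vis import *
n="scene";im=capture(n)[:,:,::-1].copy();cv2.imwrite("pics/scene4.png",im)
cv2.imwrite("pics/hand.png",cv2.resize(im[40:200,0:160],None,fx=3.7,fy=3.7,interpolation=2))
E
```

```text
time_s: 21.7
position: [0.5311, -0.3206, 0.4004]
tcp_rot: [[0.997, -0.081, 0.0], [-0.081, -0.997, -0.0], [0.0, 0.0, -1.0]]
force: [0.1, 0.1, 0.2]
opening: 0.999
t 21.7 pos [ 0.5311 -0.3206  0.4004] psi -94.66 J [-41.4  22.1  69.3   0.   88.5  53.2] F [0.09 0.11 0.19] op 0.999
d [-1.7  0.5 95.4] turn 0.01
```

View pics/hand.png

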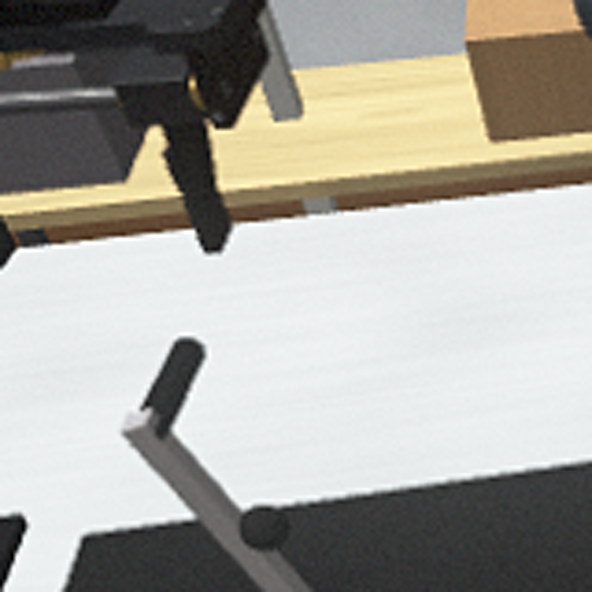

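```bash
python3 -m inch '[{"dx":-1,"dy":0,"dz":30,"turn":0.005,"gripper":100},{"dx":-1,"dy":0,"dz":65,"turn":0.005,"gripper":100},{"dx":-1,"dy":0,"dz":90,"turn":0.005,"gripper":100},{"dx":-1,"dy":0,"dz":96,"turn":0.005,"gripper":100},{"dx":-1,"dy":0,"dz":96,"turn":0.005,"gripper":70},{"dx":-1,"dy":0,"dz":96,"turn":0.005,"gripper":40},{"dx":-1,"dy":0,"dz":96,"turn":0.005,"gripper":5},{"dx":-1,"dy":0,"dz":96,"turn":0.005,"gripper":5},{"dx":-1,"dy":0,"dz":96,"turn":0.005,"gripper":5},{"dx":-1,"dy":0,"dz":96,"turn":0.005,"gripper":5},{"dx":-1,"dy":0,"dz":96,"turn":0.005,"gripper":5},{"dx":-1,"dy":0,"dz":96,"turn":0.005,"gripper":5}]'; python3 go.py .5294 -.321 .305 -95.23
```

```text
time_s: 22.95
position: [0.5299, -0.3213, 0.3041]
tcp_rot: [[0.996, -0.09, -0.0], [-0.09, -0.996, -0.0], [-0.0, 0.0, -1.0]]
force: [0.1, 0.2, 0.1]
opening: 0.352
t 22.95 pos [ 0.5299 -0.3213  0.3041] psi -95.17 J [-41.5  25.9  78.   -0.   76.1  53.6] F [0.08 0.15 0.09] op 0.352
d [-0.6 -0.2 -0.9] turn 0.001
```

```bash
python3 -m inch '[{"dx":0,"dy":0,"dz":0,"turn":0,"gripper":5},{"dx":0,"dy":0,"dz":0,"turn":0,"gripper":5},{"dx":0,"dy":0,"dz":0,"turn":0,"gripper":5},{"dx":0,"dy":0,"dz":0,"turn":0,"gripper":5}]'; python3 go.py .5294 -.321 .305 -95.23
python3 - <<'E'
import numpy as np
# handle arc: jig (.5909,-.1432), yaw -5.23; grip pt z relative; tool axes: x=(.996,-.091)~jig x, y=-(jig y)
th0=1.837
for th in np.arange(1.837,-.16,-.1):
    print(round(th,3),"dy",round(-200*(np.cos(th)-np.cos(th0)),1),"dz",round(-200*(np.sin(th)-np.sin(th0)),1))
E
```

```text
time_s: 23.35
position: [0.53, -0.3212, 0.3038]
tcp_rot: [[0.996, -0.09, -0.0], [-0.09, -0.996, 0.0], [-0.0, -0.0, -1.0]]
force: [-0.3, 0.5, -1.0]
opening: 0.169
t 23.35 pos [ 0.53   -0.3212  0.3038] psi -95.17 J [-41.5  25.9  78.    0.   76.1  53.6] F [-0.25  0.47 -0.96] op 0.169
d [-0.6 -0.1 -1.2] turn 0.0011
1.837 dy -0.0 dz -0.0
1.737 dy -19.5 dz -4.3
1.637 dy -39.4 dz -6.6
1.537 dy -59.4 dz -6.9
1.437 dy -79.3 dz -5.3
1.337 dy -98.9 dz -1.6
1.237 dy -118.1 dz 4.0
1.137 dy -136.7 dz 11.5
1.037 dy -154.4 dz 20.8
0.937 dy -171.1 dz 31.8
0.837 dy -186.6 dz 44.4
0.737 dy -200.7 dz 58.5
0.637 dy -213.4 dz 74.0
0.537 dy -224.5 dz 90.6
0.437 dy -233.8 dz 108.3
0.337 dy -241.4 dz 126.8
0.237 dy -247.0 dz 146.0
0.137 dy -250.7 dz 165.6
0.037 dy -252.5 dz 185.6
-0.063 dy -252.2 dz 205.5
```

```bash
python3 -m inch '[{"dx":0,"dy":-9.7,"dz":-2.3,"turn":0,"gripper":5},{"dx":0,"dy":-19.5,"dz":-4.3,"turn":0,"gripper":5},{"dx":0,"dy":-39.4,"dz":-6.6,"turn":0,"gripper":5},{"dx":0,"dy":-59.4,"dz":-6.9,"turn":0,"gripper":5},{"dx":0,"dy":-79.3,"dz":-5.3,"turn":0,"gripper":5},{"dx":0,"dy":-98.9,"dz":-1.6,"turn":0,"gripper":5},{"dx":0,"dy":-118.1,"dz":4,"turn":0,"gripper":5},{"dx":0,"dy":-118.1,"dz":4,"turn":0,"gripper":5}]'; python3 go.py .5294 -.321 .305 -95.23
```

```text
time_s: 24.15
position: [0.5416, -0.1996, 0.2989]
tcp_rot: [[0.996, -0.087, 0.002], [-0.087, -0.996, 0.002], [0.001, -0.002, -1.0]]
force: [4.2, -2.6, -8.3]
opening: 0.165
t 24.15 pos [ 0.5416 -0.1996  0.2989] psi -94.99 J [-31.4  22.5  84.5   0.2  72.9  63.5] F [ 4.17 -2.59 -8.28] op 0.165
d [ -1.6 122.   -6.3] turn 0.0042
```

```bash
python3 -m inch '[{"dx":0,"dy":0,"dz":0,"turn":0,"gripper":5},{"dx":0,"dy":-18.6,"dz":7.5,"turn":0,"gripper":5},{"dx":0,"dy":-36.3,"dz":16.8,"turn":0,"gripper":5},{"dx":0,"dy":-53,"dz":27.8,"turn":0,"gripper":5},{"dx":0,"dy":-68.5,"dz":40.4,"turn":0,"gripper":5},{"dx":0,"dy":-82.6,"dz":54.5,"turn":0,"gripper":5},{"dx":0,"dy":-82.6,"dz":54.5,"turn":0,"gripper":5}]'; python3 go.py .5294 -.321 .305 -95.23
```

```text
time_s: 24.85
position: [0.5492, -0.1195, 0.2445]
tcp_rot: [[0.996, -0.088, 0.002], [-0.088, -0.996, -0.001], [0.003, 0.001, -1.0]]
force: [5.4, -5.2, -7.4]
opening: 0.166
t 24.85 pos [ 0.5492 -0.1195  0.2445] psi -95.02 J [-23.7  24.6  90.6  -0.   64.6  71.4] F [ 5.38 -5.23 -7.43] op 0.166
d [ -2.  202.6 -60.3] turn 0.0036
```

```bash
python3 -m inch '[{"dx":0,"dy":-6.5,"dz":7.5,"turn":0,"gripper":5},{"dx":0,"dy":-12.7,"dz":15.5,"turn":0,"gripper":5},{"dx":0,"dy":-23.8,"dz":32.1,"turn":0,"gripper":5},{"dx":0,"dy":-33.1,"dz":49.8,"turn":0,"gripper":5},{"dx":0,"dy":-40.7,"dz":68.3,"turn":0,"gripper":5},{"dx":0,"dy":-46.3,"dz":87.5,"turn":0,"gripper":5},{"dx":0,"dy":-50,"dz":107.1,"turn":0,"gripper":5},{"dx":0,"dy":-51.2,"dz":117,"turn":0,"gripper":5},{"dx":0,"dy":-51.8,"dz":127,"turn":0,"gripper":5},{"dx":0,"dy":-51.8,"dz":127,"turn":0,"gripper":5},{"dx":0,"dy":-51.8,"dz":127,"turn":0,"gripper":5}]'; python3 go.py .5294 -.321 .305 -95.23
```

```text
time_s: 25.95
position: [0.5541, -0.0691, 0.1191]
tcp_rot: [[0.996, -0.09, 0.003], [-0.09, -0.996, -0.0], [0.003, 0.0, -1.0]]
force: [5.6, -2.3, -2.3]
opening: 0.162
t 25.95 pos [ 0.5541 -0.0691  0.1191] psi -95.15 J [-18.6  34.3  97.6   0.   47.9  76.5] F [ 5.65 -2.33 -2.26] op 0.162
d [  -1.5  253.1 -185.9] turn 0.0014
```

```bash
python3 -m inch '[{"dx":0,"dy":0,"dz":5,"turn":0,"gripper":5},{"dx":0,"dy":0,"dz":10,"turn":0,"gripper":5},{"dx":0,"dy":0,"dz":15,"turn":0,"gripper":5},{"dx":0,"dy":0.4,"dz":19,"turn":0,"gripper":5},{"dx":0,"dy":0.5,"dz":22,"turn":0,"gripper":5},{"dx":0,"dy":0.5,"dz":22,"turn":0,"gripper":5}]'; python3 -m inch '[{"dx":0,"dy":0,"dz":1,"turn":0,"gripper":5},{"dx":0,"dy":0.2,"dz":2,"turn":0,"gripper":5},{"dx":0,"dy":0.2,"dz":2,"turn":0,"gripper":5}]'
```

```text
time_s: 26.55
position: [0.5541, -0.0689, 0.0964]
tcp_rot: [[0.996, -0.091, 0.003], [-0.091, -0.996, 0.002], [0.003, -0.002, -1.0]]
force: [5.7, 1.8, -2.4]
opening: 0.156
time_s: 26.85
position: [0.5541, -0.069, 0.0947]
tcp_rot: [[0.996, -0.091, 0.003], [-0.091, -0.996, 0.002], [0.003, -0.002, -1.0]]
force: [5.8, 3.7, -1.3]
opening: 0.154
```

```bash
python3 -m inch '[{"dx":0,"dy":0.1,"dz":1,"turn":0,"gripper":5},{"dx":0,"dy":0.2,"dz":2,"turn":0,"gripper":5},{"dx":0,"dy":0.2,"dz":2,"turn":0,"gripper":5}]'
```

```text
time_s: 27.15
position: [0.5541, -0.0691, 0.0928]
tcp_rot: [[0.996, -0.091, 0.003], [-0.091, -0.996, 0.002], [0.003, -0.002, -1.0]]
force: [6.7, 3.8, -1.3]
opening: 0.157
```

```bash
python3 -m inch '[{"dx":0,"dy":0.2,"dz":1,"turn":0,"gripper":5},{"dx":0,"dy":0.4,"dz":2,"turn":0,"gripper":5},{"dx":0,"dy":0.4,"dz":2,"turn":0,"gripper":5}]'
```

```text
time_s: 27.45
position: [0.554, -0.0693, 0.0907]
tcp_rot: [[0.996, -0.092, 0.003], [-0.092, -0.996, 0.002], [0.003, -0.003, -1.0]]
force: [6.5, 4.5, -1.8]
opening: 0.158
```

```bash
python3 -m inch '[{"dx":0,"dy":0.2,"dz":1,"turn":0,"gripper":5},{"dx":0,"dy":0.2,"dz":1,"turn":0,"gripper":5}]'
```

```text
time_s: 27.65
position: [0.554, -0.0693, 0.0898]
tcp_rot: [[0.996, -0.092, 0.003], [-0.092, -0.996, 0.002], [0.003, -0.003, -1.0]]
force: [7.6, 5.2, -0.9]
opening: 0.156
```

Run:
```python
from vis import *
n="scene";im=capture(n)[:,:,::-1].copy();cv2.imwrite("pics/scene5.png",im)
cv2.imwrite("pics/press.png",cv2.resize(im[170:280,70:220],None,fx=5,fy=5,interpolation=2))
```

```text
(no output)
```

View pics/press.png

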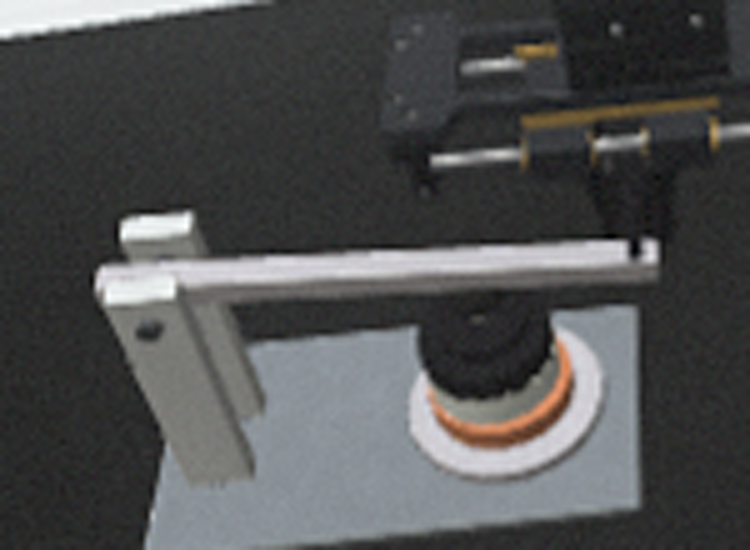

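```bash
python3 -m inch '[{"dx":0,"dy":-0.5,"dz":1,"turn":0,"gripper":5},{"dx":0,"dy":-1,"dz":1,"turn":0,"gripper":5}]'; python3 -m inch '[{"dx":0,"dy":0,"dz":1,"turn":0,"gripper":5},{"dx":0,"dy":0,"dz":1,"turn":0,"gripper":5}]'
```

```text
time_s: 27.9
position: [0.554, -0.0694, 0.0888]
tcp_rot: [[0.996, -0.091, 0.003], [-0.091, -0.996, 0.001], [0.003, -0.001, -1.0]]
force: [5.3, 0.5, -1.5]
opening: 0.161
time_s: 28.1
position: [0.554, -0.0695, 0.0878]
tcp_rot: [[0.996, -0.091, 0.003], [-0.091, -0.996, 0.001], [0.003, -0.001, -1.0]]
force: [4.8, 2.0, -1.7]
opening: 0.156
```

```bash
python3 -m inch '[{"dx":0,"dy":0,"dz":1,"turn":0,"gripper":5},{"dx":0,"dy":0,"dz":1,"turn":0,"gripper":5}]'
```

```text
time_s: 28.3
position: [0.554, -0.0696, 0.0869]
tcp_rot: [[0.996, -0.091, 0.003], [-0.091, -0.996, 0.001], [0.003, -0.001, -1.0]]
force: [6.4, 1.5, -0.3]
opening: 0.159
```

```bash
python3 -m inch '[{"dx":0,"dy":0,"dz":1,"turn":0,"gripper":5},{"dx":0,"dy":0,"dz":1,"turn":0,"gripper":5}]'; python3 -m inch '[{"dx":0,"dy":0,"dz":1,"turn":0,"gripper":5},{"dx":0,"dy":0,"dz":1,"turn":0,"gripper":5}]'
```

```text
time_s: 28.5
position: [0.5541, -0.0696, 0.0859]
tcp_rot: [[0.996, -0.091, 0.003], [-0.091, -0.996, 0.0], [0.003, -0.001, -1.0]]
force: [5.5, 1.0, -0.7]
opening: 0.158
time_s: 28.7
position: [0.554, -0.0697, 0.0849]
tcp_rot: [[0.996, -0.091, 0.003], [-0.091, -0.996, 0.0], [0.003, -0.001, -1.0]]
force: [4.6, 0.5, -0.2]
opening: 0.154
```

```bash
python3 -m inch '[{"dx":0,"dy":0,"dz":1,"turn":0,"gripper":5},{"dx":0,"dy":0,"dz":1,"turn":0,"gripper":5},{"dx":0,"dy":0,"dz":1,"turn":0,"gripper":5}]'; python3 -m inch '[{"dx":0,"dy":0,"dz":1,"turn":0,"gripper":5},{"dx":0,"dy":0,"dz":1,"turn":0,"gripper":5},{"dx":0,"dy":0,"dz":1,"turn":0,"gripper":5}]'
python3 - <<'E'
from vis import *
n="scene";im=capture(n)[:,:,::-1].copy();cv2.imwrite("pics/scene6.png",im)
# predicted arm axis pixels: end at 200 mm (x=0) for angles, and foot bottom
a=np.radians(-5.23);R=np.array([[np.cos(a),-np.sin(a),0],[np.sin(a),np.cos(a),0],[0,0,1]])
for th in(-.05,-.09,-.11,-.13,-.15): print(th,proj(n,np.array([[0,-.13+.2*np.cos(th),.12+.2*np.sin(th)],[0,-.13,.12]])@R.T+[.5909,-.1432,0]).ravel())
A,B=[cv2.imread(f"pics/scene{k}.png")[200:250,80:215] for k in(5,6)]
cv2.imwrite("pics/cmp.png",cv2.resize(np.vstack([A,B]),None,fx=5.5,fy=5.5,interpolation=2))
E
```

```text
time_s: 29.0
position: [0.554, -0.0699, 0.0839]
tcp_rot: [[0.996, -0.091, 0.003], [-0.091, -0.996, 0.0], [0.003, -0.0, -1.0]]
force: [5.3, -0.1, -0.8]
opening: 0.159
time_s: 29.3
position: [0.554, -0.0699, 0.0829]
tcp_rot: [[0.996, -0.091, 0.003], [-0.091, -0.996, -0.0], [0.003, -0.0, -1.0]]
force: [4.8, -0.4, -0.3]
opening: 0.155
-0.05 [196.5453 220.5547 101.8022 227.2083]
-0.09 [196.6909 223.0036 101.8022 227.2083]
-0.11 [196.7084 224.2188 101.8022 227.2083]
-0.13 [196.6895 225.4274 101.8022 227.2083]
-0.15 [196.6346 226.6289 101.8022 227.2083]
```

View pics/cmp.png

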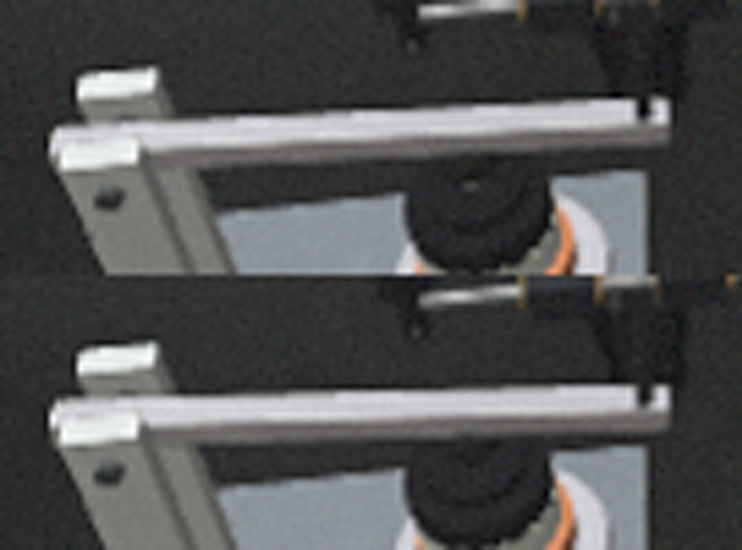

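```bash
python3 -m inch '[{"dx":0,"dy":0,"dz":1,"turn":0,"gripper":5},{"dx":0,"dy":0,"dz":1,"turn":0,"gripper":5},{"dx":0,"dy":0,"dz":1,"turn":0,"gripper":5}]'; python3 -m inch '[{"dx":0,"dy":0.2,"dz":1,"turn":0,"gripper":5},{"dx":0,"dy":0.2,"dz":1,"turn":0,"gripper":5},{"dx":0,"dy":0.2,"dz":1,"turn":0,"gripper":5}]'
```

```text
time_s: 29.65
position: [0.554, -0.07, 0.0819]
tcp_rot: [[0.996, -0.09, 0.003], [-0.09, -0.996, -0.0], [0.003, -0.0, -1.0]]
force: [4.8, -0.4, -0.3]
opening: 0.154
time_s: 29.95
position: [0.554, -0.0702, 0.0809]
tcp_rot: [[0.996, -0.091, 0.003], [-0.091, -0.996, 0.0], [0.003, -0.0, -1.0]]
force: [4.7, -0.6, -0.6]
opening: 0.156
```

```bash
python3 -m inch '[{"dx":0,"dy":0,"dz":1,"turn":0,"gripper":5},{"dx":0,"dy":0,"dz":1,"turn":0,"gripper":5},{"dx":0,"dy":0,"dz":1,"turn":0,"gripper":5}]'
```

```text
time_s: 30.25
position: [0.554, -0.0703, 0.0798]
tcp_rot: [[0.996, -0.09, 0.003], [-0.09, -0.996, -0.0], [0.003, -0.0, -1.0]]
force: [5.5, 0.8, -0.7]
opening: 0.157
```

```bash
for i in 1 2 3; do python3 -m inch '[{"dx":0,"dy":0.1,"dz":1,"turn":0,"gripper":5},{"dx":0,"dy":0.1,"dz":1,"turn":0,"gripper":5},{"dx":0,"dy":0.1,"dz":1,"turn":0,"gripper":5}]' | grep -E 'pos|force'; done
python3 - <<'E'
from vis import *
im=capture("scene")[:,:,::-1].copy();cv2.imwrite("pics/scene7.png",im)
# vertical centre of bright arm at columns near the end, frames 5..7
for k in(5,6,7):
    g=cv2.cvtColor(cv2.imread(f"pics/scene{k}.png"),6).astype(int)
    print(k,[(c,np.nonzero(g[210:245,c]>150)[0][[0,-1]]+210) for c in(120,150,170,185)])
E
```

```text
position: [0.554, -0.0704, 0.0789]
force: [6.0, -0.7, -0.8]
position: [0.554, -0.0705, 0.078]
force: [6.7, -1.6, 1.5]
position: [0.554, -0.0706, 0.0771]
force: [5.1, -0.3, 1.9]
5 [(120, array([222, 226])), (150, array([220, 224])), (170, array([219, 223])), (185, array([219, 244]))]
6 [(120, array([222, 226])), (150, array([221, 225])), (170, array([221, 225])), (185, array([220, 244]))]
7 [(120, array([222, 227])), (150, array([222, 226])), (170, array([222, 226])), (185, array([222, 244]))]
```

```bash
python3 -m inch '[{"dx":0,"dy":0.1,"dz":1,"turn":0,"gripper":5},{"dx":0,"dy":0.1,"dz":1,"turn":0,"gripper":5},{"dx":0,"dy":0.1,"dz":1,"turn":0,"gripper":5}]'
```

```text
time_s: 31.5
position: [0.5539, -0.0708, 0.0762]
tcp_rot: [[0.996, -0.091, 0.003], [-0.091, -0.996, -0.0], [0.003, -0.0, -1.0]]
force: [5.4, 0.1, 2.4]
opening: 0.16
```

```bash
python3 -m inch '[{"dx":0,"dy":0,"dz":0,"turn":0,"gripper":20},{"dx":0,"dy":0,"dz":0,"turn":0,"gripper":35},{"dx":0,"dy":0,"dz":0,"turn":0,"gripper":60},{"dx":0,"dy":0,"dz":0,"turn":0,"gripper":60},{"dx":0,"dy":0,"dz":0,"turn":0,"gripper":60},{"dx":0,"dy":0,"dz":0,"turn":0,"gripper":60},{"dx":0,"dy":0,"dz":-15,"turn":0,"gripper":60},{"dx":0,"dy":0,"dz":-40,"turn":0,"gripper":60},{"dx":0,"dy":0,"dz":-80,"turn":0,"gripper":60},{"dx":0,"dy":0,"dz":-120,"turn":0,"gripper":60}]';python3 -m inch '[{"dx":-40,"dy":-40,"dz":-40,"turn":0,"gripper":60},{"dx":-40,"dy":-80,"dz":-80,"turn":0,"gripper":60},{"dx":-40,"dy":-120,"dz":-80,"turn":0,"gripper":60},{"dx":-40,"dy":-160,"dz":-80,"turn":0,"gripper":60},{"dx":-40,"dy":-200,"dz":-80,"turn":0,"gripper":60},{"dx":-40,"dy":-240,"dz":-80,"turn":0,"gripper":60},{"dx":-40,"dy":-240,"dz":-80,"turn":0,"gripper":60},{"dx":-40,"dy":-240,"dz":-80,"turn":0,"gripper":60}]'
python3 - <<'E'
from vis import *
I={}
for n in C: I[n]=capture(n)[:,:,::-1].copy(); cv2.imwrite(f"pics/{n}8.png",I[n])
a=cv2.resize(I["scene"][190:280,70:220],None,fx=5,fy=5,interpolation=2)[:330];b=cv2.resize(I["top"][130:210,290:450],None,fx=3.3,fy=3.3,interpolation=2)
o=np.zeros((600,750,3),np.uint8);o[:330]=a;o[330:330+264,:528]=b;cv2.imwrite("pics/fin.png",o)
g=cv2.cvtColor(I["scene"],6).astype(int)
print([(c,np.nonzero(g[210:245,c]>150)[0][[0,-1]]+210) for c in(120,150,170)])
E
```

```text
time_s: 32.5
position: [0.5519, -0.0707, 0.1962]
tcp_rot: [[0.996, -0.09, -0.002], [-0.09, -0.996, 0.001], [-0.002, -0.001, -1.0]]
force: [0.2, -1.3, 0.0]
opening: 0.596
time_s: 33.3
position: [0.5339, 0.1724, 0.2753]
tcp_rot: [[0.996, -0.088, -0.001], [-0.088, -0.996, -0.001], [-0.001, 0.001, -1.0]]
force: [-0.4, 0.3, 0.5]
opening: 0.599
[(120, array([222, 227])), (150, array([222, 226])), (170, array([222, 226]))]
```

View pics/fin.png

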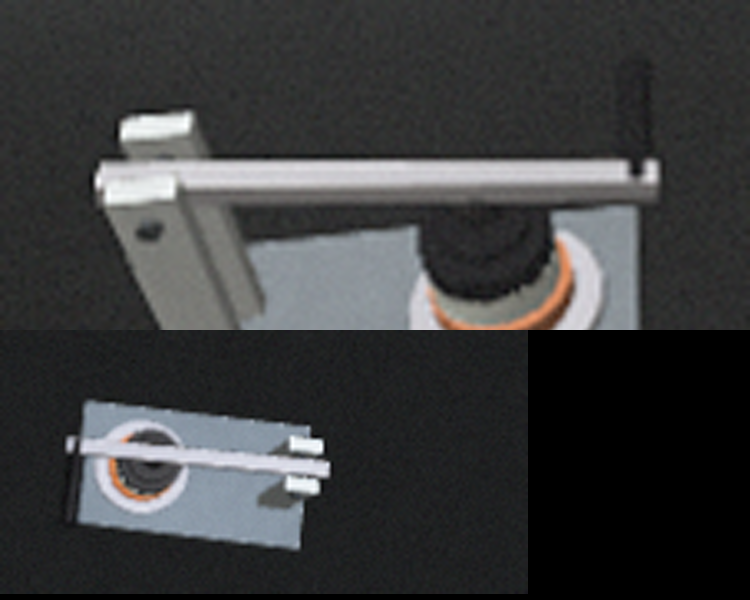

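Run:
```python
from vis import *
P=np.array([.5909,-.1432])
for n in C:
    for nm,sh,z in(("buz",buzzer,.064),("spacer",spacer,.047),("spreader",spreader,.031)):
        q=proj(n,sh([*P,z]));print(n,nm,"pred cols",q[:,0].min().round(1),q[:,0].max().round(1),"rows",q[:,1].min().round(1),q[:,1].max().round(1))
g=cv2.cvtColor(cv2.imread("pics/scene8.png"),6);print("scene row240",g[240,148:188].tolist())
g=cv2.cvtColor(cv2.imread("pics/top8.png"),6);print("top row 173",g[173,315:352].tolist());print("top col 335",g[155:186,335].tolist())
```

```text
scene buz pred cols 153.7 181.7 rows 225.1 250.3
scene spacer pred cols 155.1 182.8 rows 229.6 255.2
scene spreader pred cols 155.2 184.9 rows 233.6 260.0
top buz pred cols 324.3 344.4 rows 158.9 178.9
top spacer pred cols 323.7 343.6 rows 159.7 179.6
top spreader pred cols 322.2 343.8 rows 159.7 181.1
scene row240 [146, 147, 148, 146, 153, 102, 49, 35, 45, 41, 34, 37, 38, 38, 35, 44, 45, 43, 41, 37, 39, 37, 34, 34, 36, 39, 40, 41, 47, 37, 24, 27, 86, 124, 154, 190, 205, 209, 211, 204]
top row 173 [108, 149, 150, 155, 193, 217, 221, 194, 146, 140, 113, 68, 50, 69, 63, 57, 65, 74, 73, 76, 73, 75, 74, 75, 75, 75, 66, 69, 83, 152, 207, 200, 159, 145, 145, 149, 151]
top col 335 [151, 150, 168, 206, 188, 114, 70, 66, 68, 100, 181, 212, 209, 219, 149, 30, 36, 63, 73, 73, 56, 59, 73, 58, 99, 139, 169, 204, 217, 208, 175]
```

```bash
python3 -c "
from rig import *
s=read_state();print(s['time_s'],s['force']);print(hand_in())"
```

```text
33.4 [-0.40079915  0.19021289 -1.60669391]
the job is handed in; nothing more can be done
None
```

I built the stack on the platen: copper spreader at the bottom, white nylon spacer on it, buzzer on top with its raised centre up. I set each disc down by feel. Then I swung the presser over by its handle, lowered it under control onto the buzzer and let go. I handed in at about 33.4 s; hand-in gives no verdict.

**Centring:** in the last images the spreader is within about 1.5 mm of the platen axis, the spacer about 2.5 mm and the buzzer 2–3 mm. The limit is 8 mm.

**Presser:** the arm showed no visible movement after release, so I take the foot to be resting on the buzzer, at roughly −0.12 rad. The image and the gripper position disagreed by about 0.04 rad, apparently because the bar slipped in the pads. I therefore judged contact by the rise in vertical force (about −0.7 to +2.4 N) and by the picture. I could not measure the foot's force on the buzzer directly.

**Not checked:** I did not check the other turntable parts against their starting positions at the end. I saw no unexpected contact near them. The gripper had moved well clear when I handed in.

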